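# Sweep the loose jar caps into the sorting tray

### The job

Tidy the bead mat: with your fingertips, sweep the three loose white jar caps along the mat and in through the open side of the three-walled sorting tray, until every cap lies flat and wholly inside it. Slide them only - do not lift, pinch, press down on or tip a cap, or flick it ahead of the fingers - and leave the closed jars standing and everything else lying where it is.

Things in the scene. Friction and masses are not known exactly. Their poses are not given: they have to be found in the camera images.
- tray: fixed sorting tray: three walls 22 mm high, 5 mm thick, and a paper-thin floor level with the mat (no step). Inside 110 mm deep, 180 mm wide. Origin: centre of the floor; x points from the open side to the back wall: open side (side walls end) at x = -55 mm, back wall at x = +55, side walls at y = -90 and +90 (inner faces). The open side faces roughly the robot's right (world -y)
- cap0: loose white plastic jar cap, a disc 38 mm across and 14 mm high, lying flat on the mat, 10 to 17 g, slides freely; origin at the centre of its underside, z up
- cap1: loose white plastic jar cap, a disc 38 mm across and 14 mm high, lying flat on the mat, 10 to 17 g, slides freely; origin at the centre of its underside, z up
- cap2: loose white plastic jar cap, a disc 38 mm across and 14 mm high, lying flat on the mat, 10 to 17 g, slides freely; origin at the centre of its underside, z up
- jar0: closed bead jar, upright cylinder 40 mm across and 56 mm high with a white screw cap on top; origin at the centre of its underside, z up. It stands among the caps, anywhere in their area.
- jar1: closed bead jar, upright cylinder 40 mm across and 56 mm high with a white screw cap on top; origin at the centre of its underside, z up. It stands among the caps, anywhere in their area.
- jar2: closed bead jar, upright cylinder 40 mm across and 56 mm high with a white screw cap on top; origin at the centre of its underside, z up. It stands near the caps, on the robot's side.
- jar3: closed bead jar, upright cylinder 40 mm across and 56 mm high with a white screw cap on top; origin at the centre of its underside, z up. It stands at the far right.
- tweezers: steel tweezers lying on the mat at the right, 140 mm long along its x axis, about 14 mm wide and 10 mm high; origin at its middle on the mat
Mind the look-alikes: they are no part of the job. Leave any blue, purple or red look-alike of the cap0 alone.

How it is judged:
By the outcome, as a careful person would: the job done as asked, in the order asked, and still so for the second after the job is handed in, with the robot touching nothing.
It also fails if it takes over 72 s, if anything falls off the work surface, if the arm or the gripper's body presses on something with over 40 N, if the wrist force passes 120 N, or if a joint passes its speed limit or range.

### The arm

A 6-joint arm with a two-finger parallel gripper is mounted at the origin on the work surface. World frame = base frame: x ahead of the robot, y to its left, z up, the work surface at z = 0. Lengths are in m, angles in degrees, forces in N, time in s.
With the tool pointing down it reaches from about 0.35 to 1 m from the base axis. Payload 7.1 kg.
Tool frame: the origin (TCP) lies midway between the tips of the shut fingers; the grasp point (between the pads) lies bot.hold_point_z behind it (bot.hold_point_z is the distance from the TCP to the grasp point, in m); z points along the fingers, y is the direction in which the jaws open and shut (so a half turn about z gives the same grasp; the last joint's range is limited). The gripper opens to 85 mm and grips with 20 to 120 N. Pads are 22 mm wide; open, the fingers measure 114 mm over their backs; the gripper's body (76 mm by 85 mm) begins 54 mm behind the grasp point. The pads swing forward as they close: fully open they stand 13 mm farther back than shut.
Start: joints at [-66.52, 24.242, 93.386, -0, 62.372, -1.089], TCP at [0.26, -0.568, 0.231] pointing down, gripper open.
Joint ranges: [-172.04, 172.04], [-51.8, 120.97], [4.93, 147.93], [-75.15, 255.16], [6.16, 154.13], [-145.62, 145.62]. Speed limits (degrees/s): [136.94, 136.94, 172.46, 180, 180, 180].

### API

Orientations are given as [roll, pitch, yaw] about the fixed x, y, z axes, in that order (R = Rz(yaw) Ry(pitch) Rx(roll)).
In Python, from station import bot, vision gives the robot as it stands. The module is installed in compiled form; this text tells all that it offers.
- The arm moves only by the tool send_rows, never from a script. Its argument "moves" is a list of rows, each a list of 7 numbers: the turn, a rotation vector about the world's x, y, z in degrees, then the shift along the world's x, y, z in m, then the finger opening in m, from 0 to 0.0854. In form: [[wx, wy, wz, tx, ty, tz, claw], ...]. A call has 1 to 5 rows; each row is the pose to reach, as a shift and turn from the pose commanded when the call began; what a row does not reach only later rows make up. A row lasts 1/8 s, in which the tool goes at most 62.5 mm and 10.7 degrees, less where a joint would pass 70% of its speed; a pose out of reach is approached as far as the arm can. A call with a gripper value outside its range is refused whole. The fingers move at their own pace and stop on an object; "newtons" is the grip in N (left out, the last holds). Time passes only in rows, so rows that repeat a pose let the fingers close. It gives the time, the measured TCP pose, the force and the opening at its end, in the units of the state.
- bot.get_state(): the state, without advancing time (a new reading comes with each control period).
- vision.get_image(name): name is "scene" or "top" or "wrist"; returns (picture, depth): 420x560x3 uint8, red, green, blue; 420x560 float32, m along the optical axis (not along the pixel's ray), 0 where there is no reading.
- vision.camera_model(name): a dict with "fx", "fy", "cx", "cy" (pixels), "origin" and "rotation" of the camera in the world. Camera axes: x right, y down, z forward; pixel columns grow to the right and rows downward; lengths in m; the calibration is good to about 2 mm. A picture is of the moment at which its call begins: read the wrist's pose just before it. camera_model takes no time and is no camera call; for the wrist camera it gives the pose at the moment of the call.
- bot.finish_job(): hands the job in, once; it reports no verdict.
The state is a dict: "t": time; "joint_positions": joint angles; "joint_velocities": joint speeds; "joint_torque": joint torques, N m; "tool_pos": TCP position; "tcp_rot": TCP orientation; "contact_force": force on the tool from outside, world axes, zero at the start; "torque": the same for the moment, N m; "grip_width": finger opening in m.
Only numpy, scipy, OpenCV 4.12 (cv2) and the standard library are available. Lean on these libraries where they do the work, as an engineer would, in place of code of your own. Each camera call takes 0.05 s, during which the arm holds its last target. There are 200 camera calls.

## Working session

There is one attempt and no reset: what is moved stays moved. The work goes in short steps, Python scripts to look and compute and a tool call to move; the robot and the scene stay as the last step left them, time stands still between calls to the robot, and variables do not carry over. Pictures are saved under pics/ and viewed, about 8 in all and at most 12, crops included, and the job is handed in when it is done.

Besides the shell and the picture viewer there is one more tool, called after "Call:" as name(argument=value, ...), one argument or row to a line, values as JSON. send_rows: Moves the arm, as the interface text tells. Its arguments: {"type":"object","properties":{"moves":{"type":"array"},"newtons":{"type":"number"}},"required":["moves"]}

```bash
mkdir -p pics
cat > h.py <<'E'
import numpy as np, cv2
from station import bot, vision
def ray(cm,u,v,z):
    d=np.array(cm['rotation'])@np.array([(u-cm['cx'])/cm['fx'],(v-cm['cy'])/cm['fy'],1]); o=np.array(cm['origin'])
    return o+d*(z-o[2])/d[2]
def proj(cm,p):
    q=np.array(cm['rotation']).T@(np.array(p)-cm['origin']); return q[0]/q[2]*cm['fx']+cm['cx'],q[1]/q[2]*cm['fy']+cm['cy']
E
python3 - <<'E'
from h import *
for n in("scene","top"):
    p,d=vision.get_image(n);cv2.imwrite(f"pics/{n}0.png",cv2.resize(p[...,::-1],(784,588)));np.savez(f"{n}0.npz",p=p,d=d)
    cm=vision.camera_model(n);print(n,cm)
s=bot.get_state();print(s,bot.hold_point_z)
E
```

```text
scene {'fx': 459.9315896549262, 'fy': 459.9315896549262, 'cx': 277.08909197284163, 'cy': 207.11586339463187, 'origin': array([ 1.17768774, -0.59878075,  0.60999427]), 'rotation': array([-124.92080698,    0.33961866,   48.75440249])}
top {'fx': 461.54077299875775, 'fy': 461.54077299875775, 'cx': 278.98041629970004, 'cy': 211.5830613264183, 'origin': array([ 0.33717591, -0.06979449,  0.98547865]), 'rotation': array([-1.68074564e+02,  8.17574400e-02, -8.64635560e+01])}
{'t': 0.1, 'joint_positions': array([-6.65197616e+01,  2.42829267e+01,  9.34276690e+01, -1.12062613e-03,
        6.23713739e+01, -1.08830326e+00]), 'joint_velocities': array([ 0.0537347 , -0.08837634, -0.08956709,  0.0148943 , -0.03365672,
       -0.05746191]), 'joint_torque': array([ 2.74733793e-06, -5.58421361e+01, -2.82442564e+01,  1.55057432e-05,
        2.92555029e-03,  2.77122240e-05]), 'tool_pos': array([ 0.25968645, -0.56794778,  0.23058788]), 'tcp_rot': array([-1.79918026e+02, -5.64954993e-04,  2.45690617e+01]), 'contact_force': array([ 0.10507222, -0.34333792, -0.16052872]), 'torque': array([ 0.04337432, -0.01737442, -0.01701962]), 'grip_width': 0.08517076010827378} 0.0187
```

View pics/top0.png

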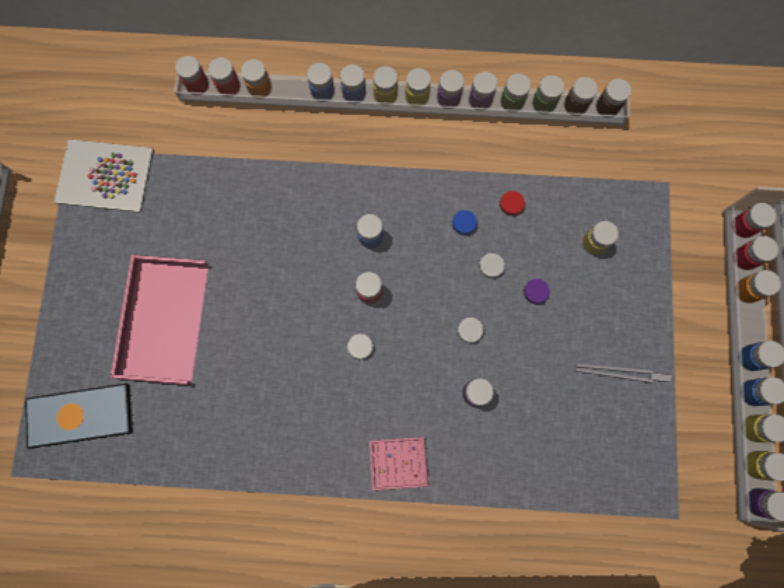

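View pics/scene0.png

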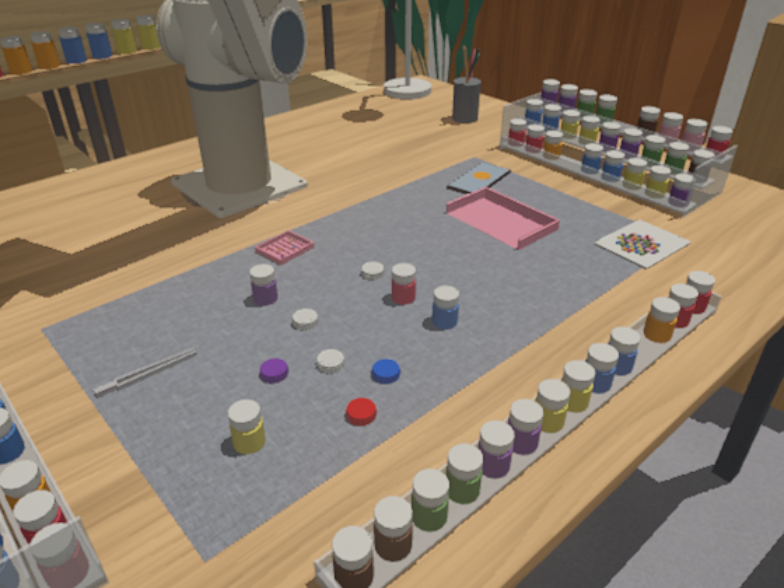

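The top view (784-px picture) shows the three loose white caps at (492,265), (470,330) and (360,347). The jars' white tops are at (370,230), (368,287), (479,392) and (602,237); the scene view shows each of these on a body. The look-alikes are blue (465,222), red (512,203) and purple (537,291). The tray is at about (160,320), open to the right. Next I'll measure their positions.

```bash
cat >> h.py <<'E'
from scipy.spatial.transform import Rotation as Ro
def cam(n):
    cm=dict(vision.camera_model(n)); r=np.array(cm['rotation'])
    if r.size==3: cm['rotation']=Ro.from_euler('xyz',r,degrees=True).as_matrix()
    return cm
def caps(p,cm,z=.014):
    hsv=cv2.cvtColor(p,cv2.COLOR_RGB2HSV); out=[]
    m=((hsv[...,1]<50)&(hsv[...,2]>150)).astype(np.uint8)
    n,_,st,c=cv2.connectedComponentsWithStats(m)
    for i in range(1,n):
        if 100<st[i,4]<700: out.append((c[i].round(1),st[i,2:5],ray(cm,*c[i],z)[:2].round(4)))
    return out
E
python3 - <<'E'
from h import *
cm=cam("top");f=np.load("top0.npz");p=f['p'];d=f['d']
for c,s,w in caps(p,cm):
    u,v=c;zz=d[int(v),int(u)];q=cm['origin']+cm['rotation']@(np.array([(u-cm['cx'])/cm['fx'],(v-cm['cy'])/cm['fy'],1])*zz)
    print(c,s,w,q.round(3))
hsv=cv2.cvtColor(p,cv2.COLOR_RGB2HSV)
for nm,lo,hi in(("blue",(105,150,80),(125,255,255)),("red",(0,180,100),(6,255,255)),("purp",(130,100,50),(150,255,255))):
    m=cv2.inRange(hsv,lo,hi);n,_,st,c=cv2.connectedComponentsWithStats(m)
    for i in range(1,n):
        if st[i,4]>80: print(nm,c[i].round(),st[i,4],ray(cm,*c[i],.014).round(3))
m=cv2.inRange(hsv,(160,60,80),(179,255,255));n,l,st,c=cv2.connectedComponentsWithStats(m)
i=1+np.argmax(st[1:,4]);print('tray',st[i],c[i])
k=cv2.findContours((l==i).astype(np.uint8),0,2)[0][0]
for q in cv2.approxPolyDP(k,3,True)[:,0]: print(q,ray(cm,*q,.022)[:2].round(3),ray(cm,*q,0)[:2].round(3))
for q in ((580,370),(670,378)): print('tw',ray(cm,q[0]/1.4,q[1]/1.4,.005).round(3))
E
```

```text
[133.1  46.9] [ 17  15 189] [0.912  0.3073] [0.879 0.285 0.071]
[156.3  48.3] [ 18  15 197] [0.9118 0.2529] [0.878 0.234 0.071]
[179.8  49.6] [ 19  15 198] [0.9118 0.1981] [0.88  0.183 0.068]
[221.4  52.9] [ 43  15 270] [0.9092 0.1008] [0.878 0.092 0.066]
[250.6  53.4] [ 21  15 207] [0.912 0.033] [0.88  0.027 0.068]
[274.9  54.5] [ 17  16 193] [ 0.9127 -0.0234] [ 0.337 -0.07   0.985]
[298.5  55.8] [ 17  15 195] [ 0.9126 -0.078 ] [ 0.878 -0.078  0.072]
[322.3  57. ] [ 17  15 196] [ 0.9131 -0.1334] [ 0.881 -0.13   0.067]
[346.8  58.6] [ 22  15 207] [ 0.9123 -0.1901] [ 0.881 -0.183  0.067]
[370.6  60. ] [ 21  15 207] [ 0.9122 -0.245 ] [ 0.88  -0.235  0.068]
[394.3  61.2] [ 20  15 202] [ 0.9125 -0.2996] [ 0.879 -0.286  0.071]
[418.1  62.3] [ 19  15 206] [ 0.913  -0.3545] [ 0.88  -0.338  0.07 ]
[441.6  63.5] [ 16  16 198] [ 0.9134 -0.4087] [ 0.881 -0.389  0.069]
[544.9 152.9] [ 17  17 217] [ 0.7102 -0.6338] [ 0.69  -0.603  0.066]
[263.3 160.8] [ 18  17 227] [ 0.6539 -0.0143] [ 0.639 -0.017  0.061]
[432.3 165.7] [ 17  17 221] [ 0.6653 -0.3855] [ 0.651 -0.371  0.057]
[546.4 176.8] [ 18  17 
[... 723 characters left out ...]
  0.068]
[554.7 360.8] [ 11  20 179] [ 0.2696 -0.6284] [ 0.273 -0.597  0.068]
blue [331. 158.] 204 [ 0.669 -0.164  0.014]
red [366. 144.] 195 [ 0.706 -0.238  0.014]
purp [383. 208.] 242 [ 0.565 -0.279  0.014]
tray [  79  182   70   93 4645] [115.68116254 229.06609257]
[ 93 182] [0.581 0.35 ] [0.586 0.359]
[ 79 269] [0.393 0.352] [0.394 0.361]
[132 274] [0.389 0.24 ] [0.391 0.247]
[137 268] [0.402 0.232] [0.404 0.238]
[148 191] [0.568 0.229] [0.573 0.235]
[100 187] [0.571 0.333] [0.576 0.342]
[ 87 266] [0.4   0.336] [0.401 0.345]
[ 81 265] [0.401 0.349] [0.403 0.358]
[ 95 185] [0.574 0.345] [0.58  0.354]
[146 186] [0.579 0.234] [0.584 0.241]
tw [ 0.447 -0.349  0.005]
tw [ 0.444 -0.484  0.005]
```

Positions on the mat (m):

| Item | x, y | Note |
|---|---|---|
| Cap A | (0.602, -0.209) | loose cap |
| Cap B | (0.499, -0.179) | loose cap |
| Cap C | (0.463, -0.013) | loose cap |
| Red jar | (0.550, -0.021) | |
| Blue jar | (0.640, -0.017) | |
| Purple jar | (0.403, -0.191) | |
| Tray interior | x 0.395–0.575, y 0.236–0.345 | open side at y = 0.236 |

The measured heights agree: caps about 0.014, jars about 0.056. The tray sizes also match.

I'll cradle each cap between two fingertips set about 26 mm apart, in the order C, B, A. C comes first because its lane is clear.

Call:
send_rows(
  moves=[
    [0, 0, 10, 0.03, 0.055, 0, 0.026],
    [0, 0, 20, 0.06, 0.11, 0, 0.026],
    [0, 0, 30, 0.09, 0.165, 0, 0.026],
    [0, 0, 40, 0.12, 0.22, 0, 0.026],
    [0, 0, 50, 0.15, 0.275, 0, 0.026],
  ],
)

```text
t: 0.72
tool_pos: [0.41, -0.2922, 0.2312]
tcp_rot: [-180.0, -0.0, 74.9]
contact_force: [1.7, -0.8, -0.5]
grip_width: 0.0261
```

Call:
send_rows(
  moves=[
    [0, 0, 8, 0.018, 0.055, -0.02, 0.026],
    [0, 0, 15.4, 0.036, 0.11, -0.04, 0.026],
    [0, 0, 15.4, 0.053, 0.165, -0.07, 0.026],
    [0, 0, 15.4, 0.053, 0.215, -0.11, 0.026],
    [0, 0, 15.4, 0.053, 0.215, -0.11, 0.026],
  ],
)

```text
t: 1.35
tool_pos: [0.46, -0.076, 0.1188]
tcp_rot: [-179.6, -0.1, 90.2]
contact_force: [-0.1, -0.3, 1.1]
grip_width: 0.0261
```

Call:
send_rows(
  moves=[
    [0, 0, 0, 0, 0, -0.05, 0.026],
    [0, 0, 0, 0, 0, -0.09, 0.026],
    [0, 0, 0, 0, 0, -0.11, 0.026],
    [0, 0, 0, 0, 0, -0.116, 0.026],
    [0, 0, 0, 0, 0, -0.116, 0.026],
  ],
)

```text
t: 1.98
tool_pos: [0.4629, -0.0796, 0.0057]
tcp_rot: [180.0, 0.0, 89.9]
contact_force: [0.4, 0.1, 0.8]
grip_width: 0.0263
```

Run:
```python
from h import *
p,d=vision.get_image("scene");cv2.imwrite("pics/s1.png",cv2.resize(p[110:300,100:400,::-1],(780,494),interpolation=2))
p,d=vision.get_image("wrist");cv2.imwrite("pics/w1.png",p[...,::-1])
print(bot.get_state()['tool_pos'])
```

```text
[ 0.46330933 -0.07946581  0.00624818]
```

View pics/s1.png

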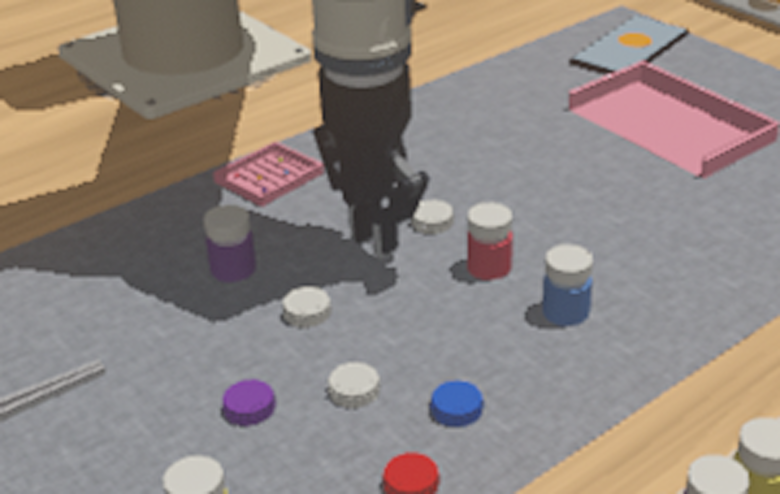

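View pics/w1.png

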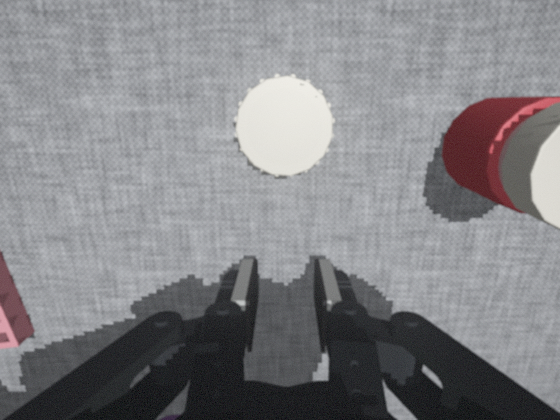

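The wrist view shows cap C centred at (284,125), ahead of the fingertips at (245,265) and (325,265), with the red jar well to the right. I'll approach it gently.

Call:
send_rows(
  moves=[
    [0, 0, 0, 0, 0.02, 0, 0.026],
    [0, 0, 0, 0, 0.03, 0, 0.026],
    [0, 0, 0, 0, 0.036, 0, 0.026],
    [0, 0, 0, 0, 0.042, 0, 0.026],
    [0, 0, 0, 0, 0.05, 0, 0.026],
  ],
)

```text
t: 2.7
tool_pos: [0.4626, -0.0288, 0.0054]
tcp_rot: [180.0, 0.0, 89.9]
contact_force: [0.4, 0.1, -0.3]
grip_width: 0.0256
```

```bash
cat >> h.py <<'E'
def wcap(name=None):
    s=bot.get_state();cm=cam("wrist");p,d=vision.get_image("wrist")
    if name: cv2.imwrite(f"pics/{name}.png",p[...,::-1])
    hsv=cv2.cvtColor(p,cv2.COLOR_RGB2HSV);m=((hsv[...,1]<50)&(hsv[...,2]>165)).astype(np.uint8)
    n,_,st,c=cv2.connectedComponentsWithStats(m)
    print('tcp',s['tool_pos'].round(4),s['tcp_rot'].round(1),s['t'])
    for i in range(1,n):
        if st[i,4]>2000:
            x,y,w,h=st[i,:4];print('px',c[i].round(),'wh',w,h,'bboxctr',ray(cm,x+w/2,y+h/2,.014)[:2].round(4),'centroid',ray(cm,*c[i],.014)[:2].round(4))
E
python3 -c "
from h import *
wcap('w2')"
```

```text
tcp [ 0.4626 -0.0288  0.0054] [180.    0.   89.9] 2.7
px [213.  96.] wh 110 135 bboxctr [0.4357 0.0509] centroid [0.4359 0.0506]
px [427. 112.] wh 99 84 bboxctr [0.5188 0.0439] centroid [0.5159 0.0449]
px [299. 205.] wh 280 197 bboxctr [0.472  0.0162] centroid [0.4681 0.0084]
px [138. 215.] wh 146 126 bboxctr [0.4028 0.0088] centroid [0.4016 0.0042]
px [534. 329.] wh 61 99 bboxctr [ 0.5751 -0.0497] centroid [ 0.5776 -0.0518]
```

View pics/w2.png

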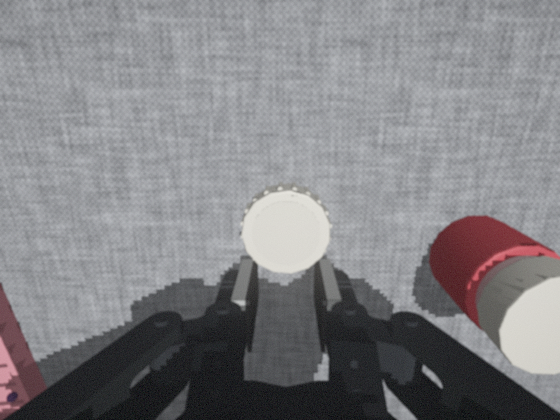

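The cap is cradled between the fingertips at (286,230). I'll push it along in steps.

Call:
send_rows(
  moves=[
    [0, 0, 0, 0, 0.009, 0, 0.026],
    [0, 0, 0, -0.001, 0.02, 0, 0.026],
    [0, 0, 0, -0.002, 0.032, 0, 0.026],
    [0, 0, 0, -0.003, 0.044, 0, 0.026],
    [0, 0, 0, -0.004, 0.056, 0, 0.026],
  ],
)

```text
t: 3.38
tool_pos: [0.4584, 0.0279, 0.0053]
tcp_rot: [180.0, 0.0, 90.0]
contact_force: [0.2, -0.5, 0.0]
grip_width: 0.0261
```

Call:
send_rows(
  moves=[
    [0, 0, 0, -0.001, 0.013, 0, 0.026],
    [0, 0, 0, -0.002, 0.026, 0, 0.026],
    [0, 0, 0, -0.003, 0.039, 0, 0.026],
    [0, 0, 0, -0.004, 0.052, 0, 0.026],
    [0, 0, 0, -0.006, 0.065, 0, 0.026],
  ],
)

```text
t: 4.0
tool_pos: [0.4525, 0.0928, 0.0053]
tcp_rot: [180.0, -0.0, 90.0]
contact_force: [1.0, -0.4, -0.2]
grip_width: 0.0258
```

```bash
sed -i 's/>165)/>205)/' h.py; python3 -c "
from h import *
wcap('w3')"
```

```text
tcp [0.4525 0.0928 0.0053] [180.  -0.  90.] 4.0
px [286. 231.] wh 90 82 bboxctr [0.4527 0.1183] centroid [0.4526 0.1186]
```

View pics/w3.png

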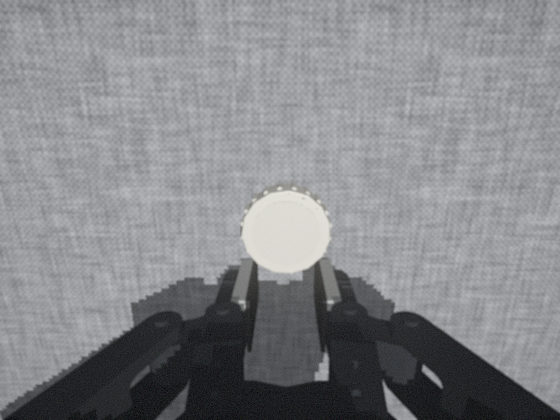

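The cap stays in the cradle, 25.7 mm ahead of the TCP. Continuing into the tray.

Call:
send_rows(
  moves=[
    [0, 0, 0, -0.001, 0.013, 0, 0.026],
    [0, 0, 0, -0.003, 0.026, 0, 0.026],
    [0, 0, 0, -0.005, 0.039, 0, 0.026],
    [0, 0, 0, -0.007, 0.053, 0, 0.026],
    [0, 0, 0, -0.009, 0.067, 0, 0.026],
  ],
)

```text
t: 4.68
tool_pos: [0.4433, 0.1599, 0.0053]
tcp_rot: [-180.0, 0.0, 90.0]
contact_force: [0.5, 0.2, 0.4]
grip_width: 0.0263
```

Call:
send_rows(
  moves=[
    [0, 0, 0, -0.001, 0.014, 0, 0.026],
    [0, 0, 0, -0.003, 0.028, 0, 0.026],
    [0, 0, 0, -0.005, 0.042, 0, 0.026],
    [0, 0, 0, -0.006, 0.056, 0, 0.026],
    [0, 0, 0, -0.006, 0.07, 0, 0.026],
  ],
)

```text
t: 5.3
tool_pos: [0.4374, 0.2299, 0.0053]
tcp_rot: [-180.0, 0.0, 90.0]
contact_force: [-0.6, -1.5, 0.6]
grip_width: 0.0258
```

Call:
send_rows(
  moves=[
    [0, 0, 0, 0, 0.014, 0, 0.026],
    [0, 0, 0, 0, 0.027, 0, 0.026],
    [0, 0, 0, 0, 0.038, 0, 0.026],
    [0, 0, 0, 0, 0.046, 0, 0.026],
    [0, 0, 0, 0, 0.051, 0, 0.026],
  ],
)

```text
t: 5.92
tool_pos: [0.4375, 0.2804, 0.0053]
tcp_rot: [-180.0, 0.0, 90.0]
contact_force: [0.2, -0.2, -0.9]
grip_width: 0.0258
```

Call:
send_rows(
  moves=[
    [0, 0, 0, 0, 0.003, 0, 0.026],
    [0, 0, 0, 0, 0.005, 0, 0.026],
    [0, 0, 0, 0, 0.005, 0, 0.026],
  ],
)

```text
t: 6.3
tool_pos: [0.4375, 0.2849, 0.0053]
tcp_rot: [-180.0, 0.0, 90.0]
contact_force: [0.3, 0.4, -0.1]
grip_width: 0.0256
```

```bash
python3 -c "
from h import *
wcap('w4')"
```

```text
tcp [0.4375 0.2849 0.0053] [-180.    0.   90.] 6.3
px [286. 232.] wh 92 84 bboxctr [0.4381 0.3103] centroid [0.4376 0.3105]
```

Call:
send_rows(
  moves=[
    [0, 0, 0, 0, -0.01, 0, 0.026],
    [0, 0, 0, 0, -0.04, 0, 0.026],
    [0, 0, 0, 0, -0.06, 0.03, 0.026],
    [0, 0, 0, 0.01, -0.09, 0.08, 0.026],
    [0, 0, 0, 0.02, -0.13, 0.115, 0.026],
  ],
)

```text
t: 6.98
tool_pos: [0.4579, 0.1538, 0.122]
tcp_rot: [179.9, -0.0, 90.0]
contact_force: [1.2, 0.4, 0.1]
grip_width: 0.0261
```

Call:
send_rows(
  moves=[
    [0, 0, 0, 0.01, -0.06, 0, 0.026],
    [0, 0, 0, 0.02, -0.12, 0, 0.026],
    [0, 0, 0, 0.03, -0.18, 0, 0.026],
    [0, 0, 0, 0.035, -0.24, 0, 0.026],
    [0, 0, 0, 0.04, -0.3, 0, 0.026],
  ],
)

```text
t: 7.6
tool_pos: [0.4968, -0.1476, 0.1204]
tcp_rot: [180.0, -0.0, 89.9]
contact_force: [1.6, 0.5, -0.3]
grip_width: 0.0259
```

Call:
send_rows(
  moves=[
    [0, 0, 0, 0.002, -0.055, 0, 0.026],
    [0, 0, 0, 0.002, -0.081, 0, 0.026],
    [0, 0, 0, 0.002, -0.081, 0, 0.026],
  ],
)

```text
t: 7.98
tool_pos: [0.4987, -0.2281, 0.1201]
tcp_rot: [-180.0, 0.0, 89.8]
contact_force: [-0.1, 1.0, -0.1]
grip_width: 0.0258
```

```bash
python3 -c "
from h import *
wcap('w5')
p,d=vision.get_image('top');cm=cam('top')
for c in caps(p,cm):
  if c[0][0]<400 and c[0][1]>130: print(c)
"
```

```text
tcp [ 0.4987 -0.2281  0.1201] [-180.     0.    89.8] 7.975
px [284. 139.] wh 54 53 bboxctr [ 0.4984 -0.1769] centroid [ 0.498  -0.1768]
px [128. 167.] wh 61 60 bboxctr [ 0.3833 -0.1972] centroid [ 0.3832 -0.1965]
(array([263.4, 160.8]), array([ 18,  17, 226], dtype=int32), array([ 0.6539, -0.0144]))
(array([349.8, 188.2]), array([ 14,  16, 168], dtype=int32), array([ 0.6033, -0.2062]))
(array([354. , 210.2]), array([ 29,  47, 330], dtype=int32), array([ 0.5547, -0.2168]))
(array([367., 206.]), array([ 19,  29, 177], dtype=int32), array([ 0.5658, -0.2444]))
(array([384.4, 200.4]), array([ 21,  17, 217], dtype=int32), array([ 0.5806, -0.2817]))
(array([262.6, 202.5]), array([ 18,  18, 245], dtype=int32), array([ 0.5598, -0.0192]))
(array([104.5, 249.4]), array([ 18,  18, 241], dtype=int32), array([0.4376, 0.3076]))
```

View pics/w5.png

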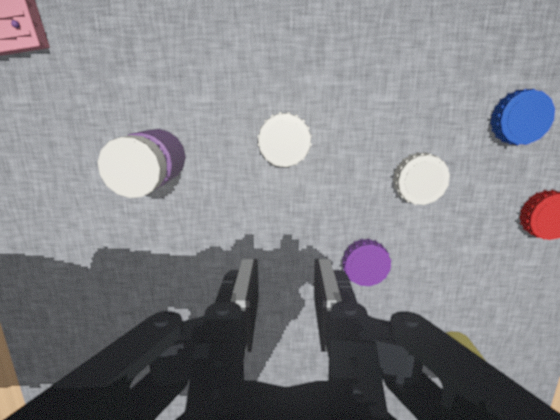

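The view shows cap B at (284,140), aligned between the fingers. The purple look-alike at (367,262) and the purple-bodied jar at (140,165) are clear to the sides. The top view shows cap C lying in the tray at (0.438, 0.308). Descending behind B.

Call:
send_rows(
  moves=[
    [0, 0, 0, 0, 0, -0.05, 0.026],
    [0, 0, 0, 0, 0, -0.09, 0.026],
    [0, 0, 0, 0, 0, -0.11, 0.026],
    [0, 0, 0, 0, 0, -0.115, 0.026],
    [0, 0, 0, 0, 0.01, -0.115, 0.026],
  ],
)

```text
t: 8.7
tool_pos: [0.5002, -0.2161, 0.006]
tcp_rot: [179.9, 0.0, 89.9]
contact_force: [-0.4, 0.1, -0.8]
grip_width: 0.0258
```

Call:
send_rows(
  moves=[
    [0, 0, 0, 0, 0.006, 0, 0.026],
    [0, 0, 0, 0, 0.012, 0, 0.026],
    [0, 0, 0, 0, 0.018, 0, 0.026],
    [0, 0, 0, 0, 0.026, 0, 0.026],
    [0, 0, 0, -0.001, 0.035, 0, 0.026],
  ],
)

```text
t: 9.32
tool_pos: [0.4986, -0.1806, 0.0054]
tcp_rot: [180.0, 0.0, 90.0]
contact_force: [-0.4, 0.2, 0.4]
grip_width: 0.0264
```

```bash
python3 -c "
from h import *
wcap()"
```

```text
tcp [ 0.4986 -0.1806  0.0054] [180.   0.  90.] 9.325
px [286. 232.] wh 90 82 bboxctr [ 0.4988 -0.1551] centroid [ 0.4987 -0.1549]
px [508. 333.] wh 79 66 bboxctr [ 0.6014 -0.206 ] centroid [ 0.6018 -0.2055]
```

Call:
send_rows(
  moves=[
    [0, 0, 0, -0.002, 0.01, 0, 0.026],
    [0, 0, 0, -0.004, 0.021, 0, 0.026],
    [0, 0, 0, -0.006, 0.033, 0, 0.026],
    [0, 0, 0, -0.009, 0.045, 0, 0.026],
    [0, 0, 0, -0.012, 0.058, 0, 0.026],
  ],
)

```text
t: 10.0
tool_pos: [0.4862, -0.1222, 0.0053]
tcp_rot: [-180.0, -0.0, 90.0]
contact_force: [-0.4, 0.6, -0.0]
grip_width: 0.0261
```

Call:
send_rows(
  moves=[
    [0, 0, 0, -0.003, 0.013, 0, 0.026],
    [0, 0, 0, -0.006, 0.026, 0, 0.026],
    [0, 0, 0, -0.009, 0.039, 0, 0.026],
    [0, 0, 0, -0.011, 0.052, 0, 0.026],
    [0, 0, 0, -0.012, 0.065, 0, 0.026],
  ],
)

```text
t: 10.62
tool_pos: [0.4744, -0.0572, 0.0053]
tcp_rot: [-180.0, -0.0, 90.0]
contact_force: [-0.1, 0.9, -0.1]
grip_width: 0.0259
```

Call:
send_rows(
  moves=[
    [0, 0, 0, 0, 0.014, 0, 0.026],
    [0, 0, 0, 0, 0.028, 0, 0.026],
    [0, 0, 0, 0, 0.042, 0, 0.026],
    [0, 0, 0, 0, 0.056, 0, 0.026],
    [0, 0, 0, 0, 0.07, 0, 0.026],
  ],
)

```text
t: 11.25
tool_pos: [0.4745, 0.0129, 0.0053]
tcp_rot: [180.0, 0.0, 90.0]
contact_force: [-0.1, -0.1, -0.1]
grip_width: 0.0256
```

```bash
python3 -c "
from h import *
wcap()"
```

```text
tcp [0.4745 0.0129 0.0053] [180.   0.  90.] 11.25
px [286. 231.] wh 91 82 bboxctr [0.4745 0.0384] centroid [0.4746 0.0386]
```

Call:
send_rows(
  moves=[
    [0, 0, 0, 0, 0.014, 0, 0.026],
    [0, 0, 0, 0, 0.028, 0, 0.026],
    [0, 0, 0, 0.002, 0.042, 0, 0.026],
    [0, 0, 0, 0.005, 0.056, 0, 0.026],
    [0, 0, 0, 0.009, 0.07, 0, 0.026],
  ],
)

```text
t: 11.92
tool_pos: [0.4838, 0.083, 0.0053]
tcp_rot: [180.0, 0.0, 90.0]
contact_force: [0.7, 0.3, -0.7]
grip_width: 0.0258
```

Call:
send_rows(
  moves=[
    [0, 0, 0, 0.005, 0.014, 0, 0.026],
    [0, 0, 0, 0.01, 0.028, 0, 0.026],
    [0, 0, 0, 0.015, 0.042, 0, 0.026],
    [0, 0, 0, 0.02, 0.056, 0, 0.026],
    [0, 0, 0, 0.025, 0.07, 0, 0.026],
  ],
)

```text
t: 12.55
tool_pos: [0.5088, 0.1529, 0.0053]
tcp_rot: [-180.0, 0.0, 90.0]
contact_force: [0.0, -0.1, 0.6]
grip_width: 0.026
```

Call:
send_rows(
  moves=[
    [0, 0, 0, 0.005, 0.014, 0, 0.026],
    [0, 0, 0, 0.01, 0.028, 0, 0.026],
    [0, 0, 0, 0.015, 0.042, 0, 0.026],
    [0, 0, 0, 0.019, 0.056, 0, 0.026],
    [0, 0, 0, 0.023, 0.07, 0, 0.026],
  ],
)

```text
t: 13.18
tool_pos: [0.5317, 0.2229, 0.0053]
tcp_rot: [-180.0, 0.0, 90.0]
contact_force: [-0.0, -0.4, -0.9]
grip_width: 0.0258
```

```bash
python3 -c "
from h import *
wcap()"
```

```text
tcp [0.5317 0.2229 0.0053] [-180.    0.   90.] 13.175
px [286. 232.] wh 90 81 bboxctr [0.5327 0.2486] centroid [0.5318 0.2485]
```

Next I push it to its final place, back off, and turn for cap A. A needs a 30°-ish diagonal push, so the yaw becomes about 108.

Call:
send_rows(
  moves=[
    [0, 0, 0, 0.001, 0.014, 0, 0.026],
    [0, 0, 0, 0.002, 0.028, 0, 0.026],
    [0, 0, 0, 0.003, 0.042, 0, 0.026],
    [0, 0, 0, 0.003, 0.053, 0, 0.026],
    [0, 0, 0, 0.003, 0.058, 0, 0.026],
  ],
)

```text
t: 13.85
tool_pos: [0.5345, 0.2808, 0.0053]
tcp_rot: [180.0, -0.0, 90.0]
contact_force: [0.3, 0.1, -0.4]
grip_width: 0.0261
```

Call:
send_rows(
  moves=[
    [0, 0, 0, 0, 0.003, 0, 0.026],
    [0, 0, 0, 0, 0.004, 0, 0.026],
    [0, 0, 0, 0, 0.004, 0, 0.026],
  ],
)

```text
t: 14.22
tool_pos: [0.5345, 0.2837, 0.0053]
tcp_rot: [-180.0, 0.0, 90.0]
contact_force: [-0.2, 0.7, -0.1]
grip_width: 0.0263
```

```bash
python3 -c "
from h import *
wcap()"
```

```text
tcp [0.5345 0.2837 0.0053] [-180.    0.   90.] 14.225
px [ 54. 230.] wh 90 83 bboxctr [0.4381 0.3103] centroid [0.4376 0.3103]
px [286. 232.] wh 94 83 bboxctr [0.5347 0.309 ] centroid [0.5345 0.3093]
```

Call:
send_rows(
  moves=[
    [0, 0, 0, 0, -0.01, 0, 0.026],
    [0, 0, 0, 0, -0.04, 0, 0.026],
    [0, 0, 0, 0, -0.06, 0.03, 0.026],
    [0, 0, 0, 0, -0.09, 0.08, 0.026],
    [0, 0, 0, 0, -0.13, 0.115, 0.026],
  ],
)

```text
t: 14.9
tool_pos: [0.5349, 0.1528, 0.1221]
tcp_rot: [179.9, -0.0, 90.0]
contact_force: [0.6, -0.7, -0.4]
grip_width: 0.0259
```

Call:
send_rows(
  moves=[
    [0, 0, 4, 0.015, -0.058, 0, 0.026],
    [0, 0, 8, 0.03, -0.116, 0, 0.026],
    [0, 0, 12, 0.045, -0.174, 0, 0.026],
    [0, 0, 16, 0.06, -0.232, 0, 0.026],
    [0, 0, 20, 0.075, -0.29, 0, 0.026],
  ],
)

```text
t: 15.52
tool_pos: [0.6092, -0.1387, 0.1204]
tcp_rot: [-180.0, -0.0, 110.1]
contact_force: [0.9, 0.4, 0.2]
grip_width: 0.026
```

Call:
send_rows(
  moves=[
    [0, 0, 0, 0.003, -0.055, 0, 0.026],
    [0, 0, 0, 0.0065, -0.106, 0, 0.026],
    [0, 0, 0, 0.0065, -0.106, 0, 0.026],
  ],
)

```text
t: 15.9
tool_pos: [0.6154, -0.2463, 0.1202]
tcp_rot: [180.0, 0.1, 109.7]
contact_force: [1.0, 0.4, 0.6]
grip_width: 0.0263
```

```bash
python3 -c "
from h import *
wcap('w6')"
```

```text
tcp [ 0.6154 -0.2463  0.1202] [1.800e+02 1.000e-01 1.097e+02] 15.9
px [287. 152.] wh 53 53 bboxctr [ 0.6025 -0.2066] centroid [ 0.6018 -0.2066]
```

View pics/w6.png

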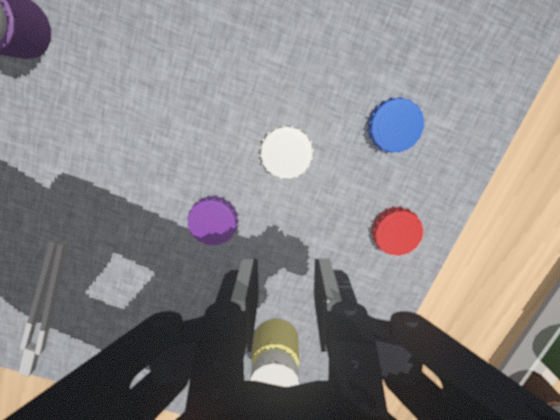

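The view shows white cap A at (287,152), centred between the fingers. Purple (212,220), blue (396,125) and red (398,232) are beside the lane, not in it. Colour and the crop both confirm A is the white one. Descending.

Call:
send_rows(
  moves=[
    [0, 0, 0, 0, 0, -0.05, 0.026],
    [0, 0, 0, 0, 0, -0.09, 0.026],
    [0, 0, 0, 0, 0, -0.11, 0.026],
    [0, 0, 0, 0, 0, -0.115, 0.026],
    [0, 0, 0, 0, 0, -0.115, 0.026],
  ],
)

```text
t: 16.58
tool_pos: [0.6167, -0.242, 0.0062]
tcp_rot: [180.0, 0.0, 110.0]
contact_force: [0.6, -0.1, -0.4]
grip_width: 0.0264
```

Call:
send_rows(
  moves=[
    [0, 0, 0, -0.002, 0.005, 0, 0.026],
    [0, 0, 0, -0.004, 0.01, 0, 0.026],
    [0, 0, 0, -0.006, 0.016, 0, 0.026],
    [0, 0, 0, -0.008, 0.022, 0, 0.026],
    [0, 0, 0, -0.011, 0.03, 0, 0.026],
  ],
)

```text
t: 17.2
tool_pos: [0.6049, -0.2116, 0.0054]
tcp_rot: [180.0, 0.0, 110.0]
contact_force: [0.5, 0.5, 0.3]
grip_width: 0.0257
```

```bash
python3 -c "
from h import *
wcap()"
```

```text
tcp [ 0.6049 -0.2116  0.0054] [180.   0. 110.] 17.2
px [286. 231.] wh 90 82 bboxctr [ 0.5967 -0.1875] centroid [ 0.5962 -0.1874]
```

Call:
send_rows(
  moves=[
    [0, 0, 2, -0.007, 0.008, 0, 0.026],
    [0, 0, 4, -0.015, 0.017, 0, 0.026],
    [0, 0, 6, -0.024, 0.026, 0, 0.026],
    [0, 0, 8, -0.034, 0.036, 0, 0.026],
    [0, 0, 10, -0.044, 0.046, 0, 0.026],
  ],
)

```text
t: 17.88
tool_pos: [0.5601, -0.1653, 0.0053]
tcp_rot: [-180.0, -0.0, 120.1]
contact_force: [-0.6, 0.1, 0.5]
grip_width: 0.026
```

Call:
send_rows(
  moves=[
    [0, 0, 0, -0.01, 0.01, 0, 0.026],
    [0, 0, 0, -0.02, 0.02, 0, 0.026],
    [0, 0, 0, -0.031, 0.031, 0, 0.026],
    [0, 0, 0, -0.042, 0.042, 0, 0.026],
    [0, 0, 0, -0.053, 0.053, 0, 0.026],
  ],
)

```text
t: 18.5
tool_pos: [0.5073, -0.1123, 0.0053]
tcp_rot: [180.0, 0.0, 120.0]
contact_force: [-0.9, -0.4, -0.1]
grip_width: 0.0258
```

```bash
python3 -c "
from h import *
wcap('w7')"
```

```text
tcp [ 0.5073 -0.1123  0.0053] [180.   0. 120.] 18.5
px [543. 181.] wh 40 116 bboxctr [ 0.5703 -0.0193] centroid [ 0.5725 -0.0199]
px [286. 231.] wh 92 82 bboxctr [ 0.4949 -0.09  ] centroid [ 0.4944 -0.0899]
```

View pics/w7.png

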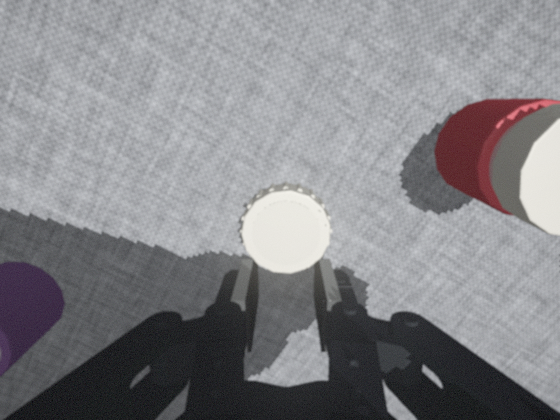

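Cap A is cradled at (286,231), and the red jar (490,160) is well clear on the right. I'll turn back to heading +y.

Call:
send_rows(
  moves=[
    [0, 0, 0, -0.01, 0.011, 0, 0.026],
    [0, 0, -3, -0.019, 0.022, 0, 0.026],
    [0, 0, -8, -0.027, 0.033, 0, 0.026],
    [0, 0, -13, -0.032, 0.045, 0, 0.026],
    [0, 0, -18, -0.034, 0.058, 0, 0.026],
  ],
)

```text
t: 19.18
tool_pos: [0.4735, -0.0545, 0.0053]
tcp_rot: [-180.0, -0.0, 101.8]
contact_force: [0.2, -0.2, 0.7]
grip_width: 0.0262
```

Call:
send_rows(
  moves=[
    [0, 0, -3, 0, 0.013, 0, 0.026],
    [0, 0, -6, 0, 0.026, 0, 0.026],
    [0, 0, -9, 0, 0.04, 0, 0.026],
    [0, 0, -12, 0, 0.054, 0, 0.026],
    [0, 0, -12, 0, 0.068, 0, 0.026],
  ],
)

```text
t: 19.8
tool_pos: [0.4739, 0.0137, 0.0053]
tcp_rot: [180.0, -0.0, 90.0]
contact_force: [-0.1, -0.4, -0.1]
grip_width: 0.0262
```

```bash
python3 -c "
from h import *
wcap()"
```

```text
tcp [0.4739 0.0137 0.0053] [180.  -0.  90.] 19.8
px [286. 231.] wh 90 82 bboxctr [0.4745 0.0391] centroid [0.474  0.0394]
```

Call:
send_rows(
  moves=[
    [0, 0, 0, 0, 0.014, 0, 0.026],
    [0, 0, 0, 0.001, 0.028, 0, 0.026],
    [0, 0, 0, 0.002, 0.042, 0, 0.026],
    [0, 0, 0, 0.003, 0.056, 0, 0.026],
    [0, 0, 0, 0.004, 0.07, 0, 0.026],
  ],
)

```text
t: 20.48
tool_pos: [0.4781, 0.0839, 0.0053]
tcp_rot: [-180.0, 0.0, 90.0]
contact_force: [0.0, -0.1, 0.4]
grip_width: 0.0259
```

Call:
send_rows(
  moves=[
    [0, 0, 0, 0.001, 0.014, 0, 0.026],
    [0, 0, 0, 0.002, 0.028, 0, 0.026],
    [0, 0, 0, 0.003, 0.042, 0, 0.026],
    [0, 0, 0, 0.004, 0.056, 0, 0.026],
    [0, 0, 0, 0.005, 0.07, 0, 0.026],
  ],
)

```text
t: 21.1
tool_pos: [0.4831, 0.1539, 0.0053]
tcp_rot: [180.0, -0.0, 90.0]
contact_force: [-0.0, -0.2, -0.2]
grip_width: 0.0258
```

Call:
send_rows(
  moves=[
    [0, 0, 0, 0.001, 0.014, 0, 0.026],
    [0, 0, 0, 0.002, 0.028, 0, 0.026],
    [0, 0, 0, 0.003, 0.042, 0, 0.026],
    [0, 0, 0, 0.003, 0.056, 0, 0.026],
    [0, 0, 0, 0.003, 0.07, 0, 0.026],
  ],
)

```text
t: 21.72
tool_pos: [0.486, 0.2239, 0.0053]
tcp_rot: [-180.0, 0.0, 90.0]
contact_force: [0.5, -0.6, -0.1]
grip_width: 0.0257
```

Call:
send_rows(
  moves=[
    [0, 0, 0, 0, 0.012, 0, 0.026],
    [0, 0, 0, 0, 0.021, 0, 0.026],
    [0, 0, 0, 0, 0.027, 0, 0.026],
    [0, 0, 0, 0, 0.031, 0, 0.026],
    [0, 0, 0, 0, 0.032, 0, 0.026],
  ],
)

```text
t: 22.35
tool_pos: [0.486, 0.255, 0.0053]
tcp_rot: [-180.0, 0.0, 90.0]
contact_force: [-0.4, -0.1, -0.3]
grip_width: 0.0265
```

```bash
python3 -c "
from h import *
wcap()"
```

```text
tcp [0.486  0.255  0.0053] [-180.    0.   90.] 22.35
```

Call:
send_rows(
  moves=[
    [0, 0, 0, 0, -0.005, 0, 0.026],
    [0, 0, 0, 0, -0.03, 0, 0.026],
    [0, 0, 0, 0, -0.06, 0.03, 0.026],
    [0, 0, 0, -0.02, -0.1, 0.08, 0.026],
    [0, 0, 0, -0.05, -0.14, 0.12, 0.026],
  ],
)

```text
t: 23.02
tool_pos: [0.4389, 0.1173, 0.1227]
tcp_rot: [179.9, -0.0, 89.9]
contact_force: [1.0, -0.6, 2.3]
grip_width: 0.026
```

Call:
send_rows(
  moves=[
    [0, 0, 0, 0, -0.04, 0.04, 0.026],
    [0, 0, 0, 0, -0.09, 0.07, 0.026],
    [0, 0, 0, 0, -0.14, 0.08, 0.026],
    [0, 0, 0, 0, -0.19, 0.08, 0.026],
    [0, 0, 0, 0, -0.19, 0.08, 0.026],
  ],
)

```text
t: 23.65
tool_pos: [0.4384, -0.0743, 0.2018]
tcp_rot: [180.0, 0.0, 89.7]
contact_force: [-1.5, 0.3, -0.8]
grip_width: 0.0257
```

```bash
python3 -c "
from h import *
p,d=vision.get_image('top');cm=cam('top');cv2.imwrite('pics/t9.png',cv2.resize(p[...,::-1],(784,588)))
for c in caps(p,cm):
  if c[0][0]<450 and c[0][1]>130: print(c)
p,d=vision.get_image('scene');cv2.imwrite('pics/s9.png',cv2.resize(p[120:320,100:420,::-1],(800,500)))
"
```

```text
(array([264.9, 158.5]), array([ 17,  13, 138], dtype=int32), array([ 0.6594, -0.0173]))
(array([432.3, 165.7]), array([ 17,  17, 221], dtype=int32), array([ 0.6653, -0.3855]))
(array([214.6, 259.1]), array([ 62, 148, 609], dtype=int32), array([0.4315, 0.0732]))
(array([335.7, 237.7]), array([ 20, 101, 333], dtype=int32), array([ 0.4927, -0.1795]))
(array([345.1, 232.5]), array([ 14,  83, 129], dtype=int32), array([ 0.5051, -0.1992]))
(array([111.3, 204.8]), array([ 18,  16, 225], dtype=int32), array([0.5347, 0.3065]))
(array([121.7, 227.7]), array([ 18,  17, 233], dtype=int32), array([0.4862, 0.2775]))
(array([104.5, 249.4]), array([ 18,  18, 241], dtype=int32), array([0.4376, 0.3076]))
(array([233.8, 277.3]), array([ 49,  31, 613], dtype=int32), array([0.396 , 0.0299]))
(array([322. , 318.3]), array([ 17,  57, 410], dtype=int32), array([ 0.3241, -0.1576]))
(array([332.2, 326.7]), array([ 18,  61, 435], dtype=int32), array([ 0.3087, -0.1791]))
```

View pics/t9.png

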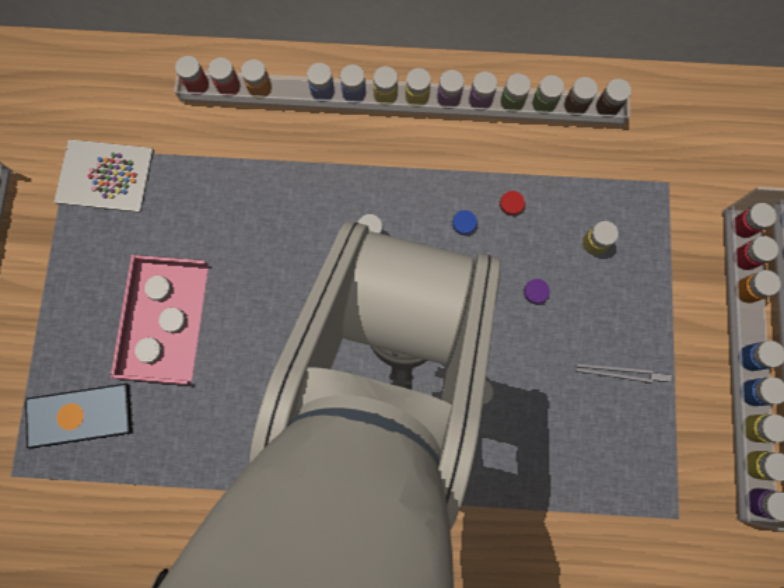

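View pics/s9.png

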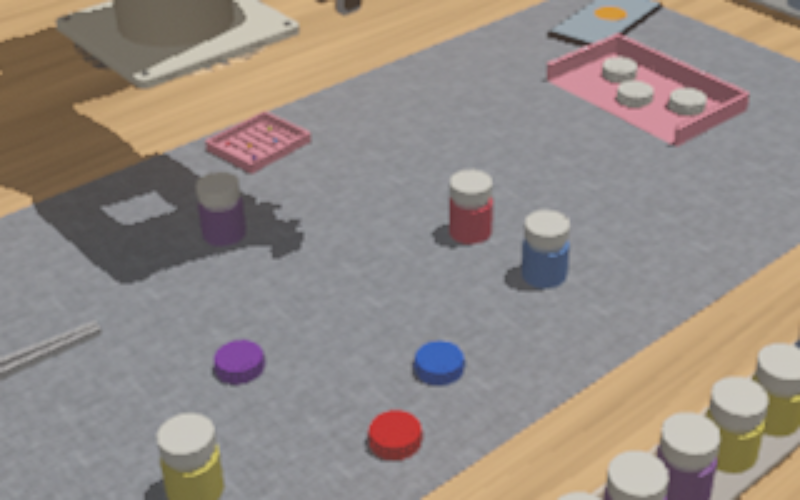

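The three white caps lie flat inside the tray, at (157,288), (172,320) and (148,350) in the top view. All jars are upright, and the look-alikes and tweezers are where they were. Handing in.

```bash
python3 -c "
from h import *
print(bot.finish_job(),bot.get_state()['t'])"
```

```text
the job is handed in; nothing more can be done
the job is handed in; nothing more can be done
```

All three white caps are in the tray, and I handed the job in at about 24 s. I slid each cap along the mat cradled between two fingertips 26 mm apart, in the order C, B, A, keeping each clear of the jars.

**Last checks:**
- **Caps:** the top camera puts them at (0.438, 0.308), (0.486, 0.278) and (0.535, 0.307). The tray interior is about x 0.395–0.575, y 0.236–0.345. The tightest gaps to the tray's edges are about 20 mm at the side walls, 18 mm at the back wall and 22 mm at the open side. The scene view shows them lying flat.
- **Everything else:** all four jars are standing. The blue, red and purple look-alikes and the tweezers look unmoved. I compared them by eye between the first and last pictures and did not re-measure them.
- **Forces:** the readings taken at the end of each move stayed below about 3 N.

**Disagreed or failed:** the wrist and top cameras differed by about 3 mm on the caps in the tray, close to the calibration error. The automatic wrist check found no cap for A's final position. That position rests on the top camera and the two final pictures.

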